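# Index the carver's ratchet stand

### The arm

A 7-joint arm with a two-finger parallel gripper is mounted at the origin on the work surface. World frame = base frame: x ahead of the robot, y to its left, z up, the work surface at z = 0. Lengths are in mm, angles in rad, forces in N, time in s.
With the tool pointing down it reaches from about 425 to 950 mm from the base axis. Payload 16.7 kg.
Tool frame: the origin (TCP) lies at the very end of the fingers, on their centre line; the grasp point (between the pads) lies behind it (pinch_z is the z of the grasp point in the tool frame, in mm); z points along the fingers, y is the line along which they close (so a half turn about z gives the same grasp; the last joint's range is limited). The gripper opens to 94 mm and grips with 3 to 60 N. Pads are 16 mm wide; open, the fingers measure 119 mm over their backs; the gripper's body (75 mm by 177 mm) begins 78 mm behind the grasp point.
Start: joints at [1.046, 0.426, 0.074, 1.606, -0.034, 1.111, -0.067], TCP at [247.075, -628.115, 205.467] pointing down, gripper open.
Joint ranges: [-2.85, 2.85], [-0.5, 2.14], [-1.23, 1.37], [0.21, 2.46], [-1.02, 4.16], [0.16, 2.05], [-2.73, 2.73]. Speed limits (rad/s): [1.89, 1.89, 2.39, 2.39, 3.01, 3.01, 3.01].

### API

Orientations are given as a 3x3 rotation matrix whose columns are the frame's x, y, z axes.
In Python, from plant import get_state, camera, finish_job, boxes_of, mark_of, pinch_z gives the robot as it stands.
- The arm moves only by the tool arm_command, never from a script. Its argument "motion" is one flat list of numbers, 4 for each row, row after row: the shift along the tool's x, y, z in units of 40 mm (1.0 is 40 mm), then the turn about the tool's z in units of 8 degrees (1.0 is 8 degrees). In form: [tx, ty, tz, turn, tx, ty, tz, turn, ...]. A call has 1 to 10 rows; each row shifts and turns the commanded pose from where the row before left it, along the tool's axes as they then stand; what a row does not reach is not made up. A row lasts 1/10 s, in which the tool goes at most 50 mm and 8.59 degrees, less where a joint would pass 70% of its speed; a pose out of reach is approached as far as the arm can. A call is refused whole if a number of a shift passes 1 or a number of a turn 1, either way. A call with a gripper value outside its range is refused whole. "claw" is the opening, from 0 (shut) to 1 (fully open), set as the call begins (left out, the last holds). The fingers move at their own pace and stop on an object; the grip force is fixed at half the most. Time passes only in rows, so rows that do not move let the fingers close. It gives the time, the measured TCP pose, the force, the opening and the grip force at its end, in the units of the state.
- get_state(): the state, without advancing time (a new reading comes with each control period).
- camera(name): name is "scene" or "side" or "wrist"; returns a dict with "color" (384x512x3 uint8, red, green, blue), "mtx" (3x3 intrinsics, pixels), "eye" and "orientation" of the camera in the world. Camera axes: x right, y down, z forward; pixel columns grow to the right and rows downward; lengths in mm; the calibration is good to about 2 mm. The wrist camera is an equidistant fisheye: a pixel r from the principal point sees the ray r / f radians off the axis. A picture is of the moment at which its call begins. There is no depth.
- finish_job(): hands the job in; it is judged then, once.
Trained networks look in the newest picture that a camera, given by its name, has taken for a name from the list of things; names that differ only in an ending like _2 or _b are one class to them, and where a whole thing is asked for, a point or a joint stands for the part that bears it (a point fixed in the world has none). Each returns a list of dicts, best first, with "p" (0 to 1); they miss things now and then, are a little off and sometimes report something else, mostly with a low value. They report only what shows in the picture. A call takes as long as a camera call.
- boxes_of(camera, thing): "extent" ([left, top, right, bottom] in pixels, round what is visible of it).
- mark_of(camera, thing): "xy" ([column, row] in pixels: a listed point, or the origin of a listed thing).
The state is a dict: "clock": time; "joints": joint angles; "qvel": joint speeds; "tau": joint torques, N m; "tool_pos": TCP position; "eef_rot": TCP orientation; "ft_force": force on the tool from outside, world axes, zero at the start; "wrist_torque": the same for the moment, N m; "grip_width": finger opening in mm; "finger_force": force on a finger pad.
Only numpy, scipy, OpenCV 4.12 (cv2) and the standard library are available. Lean on these libraries where they do the work, as an engineer would, in place of code of your own. Each camera call takes 0.05 s, during which the arm holds its last target. There are 200 camera calls.

### The job

On the carving stand with the toothed wheel, bring the small steel peg on the round panel round to the fixed pointer so the carver can start on the next leaf. Do it with the stand's ratchet lever: swing the lever back to the far end of its travel, which runs loose and leaves the panel where it is, then swing it forward again, which carries the panel along, and stop when the peg is in line with the pointer. The panel is freshly oiled, so do not touch it, and let go of the lever at the end.

Things in the scene. Friction and masses are not known exactly. Their poses are not given: they have to be found in the camera images.
- stand: Fixed carving stand, dark wood base 160 x 160 x 18 mm. Origin under its centre, on the upright axis of wheel and lever; z up. +x points to the fixed pointer: steel post 98-110 mm out, 96 mm high, its finger reaching in to 66 mm from the axis. Lever: steel bar 22 mm wide, 30-40 mm above the bench. (The smooth-edged round turntable without a lever is a bystander.)
- panel: Saw-toothed steel wheel (radius 82 mm, 24 teeth, 45-57 mm above the bench) carrying the round carved wood panel (radius 62 mm, top at 77 mm). Origin on the stand's axis, 45 mm up; +x points to its steel peg. Stays where left (0.25 N m to turn). Not to be touched: turned only by the lever, one way, anticlockwise seen from above.
- mark (a point): Top centre of the upright steel peg on the panel: diameter 10 mm, 12 mm tall, 52 mm from the stand's axis, top 89 mm above the bench. It starts 34 to 58 degrees clockwise (seen from above) of the pointer.
- knob (a point): Top centre of the lever's upright round wood knob: diameter 24 mm, 47-105 mm above the bench, 140 mm from the axis, fixed to the lever. Mid travel is the stand's -x side, stops 0.9 rad either way; starts near the anticlockwise stop. Clockwise (from above) it runs loose (1 N); anticlockwise it grips after up to 15 degrees lost, then turns the panel degree for degree (2.5 N). Stays where left.

How it is judged:
By the outcome, as a careful person would: the job done as asked, in the order asked, and still so for the second after the job is handed in, with the robot touching nothing.
It also fails if it takes over 42 s, if anything falls off the work surface, if the arm or the gripper's body presses on something with over 40 N, if the wrist force passes 120 N, or if a joint passes its speed limit or range.

## Working session

There is one attempt and no reset: what is moved stays moved. The work goes in short steps, Python scripts to look and compute and a tool call to move; the robot and the scene stay as the last step left them, time stands still between calls to the robot, and variables do not carry over. Pictures are saved under pics/ and viewed, at most 10 in all, crops included, and the job is handed in when it is done.

Besides the shell and the picture viewer there is one more tool, called after "Request:" as name(argument=value, ...) on one line, values as JSON. arm_command: Moves the arm, as the interface text tells. Its arguments: {"type":"object","properties":{"motion":{"type":"array"},"claw":{"type":"number"}},"required":["motion"]}

```bash
mkdir -p pics; ls; cat > h.py <<'E'
import numpy as np, cv2
from plant import *
def ray(c,uv):
    K=np.array(c["mtx"]);R=np.array(c["orientation"]);
    d=np.array([(uv[0]-K[0,2])/K[0,0],(uv[1]-K[1,2])/K[1,1],1.]);d=R@d
    return np.array(c["eye"]),d/np.linalg.norm(d)
def atz(c,uv,z):
    e,d=ray(c,uv);return e+d*(z-e[2])/d[2]
def save(c,n): cv2.imwrite("pics/"+n,cv2.cvtColor(c["color"],cv2.COLOR_RGB2BGR))
E
python3 - <<'E'
from h import *
s=get_state();print(s["clock"],s["tool_pos"],np.round(s["eef_rot"],3).tolist(),s["grip_width"],pinch_z)
ims=[]
for n in("scene","side"):
    c=camera(n);ims.append(c["color"]);print(n,np.round(c["eye"]))
    for t,z in(("mark",89),("knob",105),("panel",45),("stand",0)):
        for m in mark_of(n,t)[:2]: print(t,np.round(m["xy"],1),round(m["p"],2),np.round(atz(c,m["xy"],z),1))
save({"color":ims[0]},"a.png");save({"color":ims[1]},"b.png")
E
```

```text
pics
0.0 [ 246.90920363 -627.7559661   204.79071374] [[0.931, 0.366, -0.001], [0.366, -0.931, 0.001], [-0.0, -0.001, -1.0]] 94.30340070964886 -18.8
scene [ 976. -302.  618.]
mark [354.6 168.8] 0.9 [626.8 152.4  89. ]
knob [304.5 123.8] 0.61 [476.3 149.4 105. ]
panel [360.9 167.8] 0.93 [603.3 203.   45. ]
stand [355.4 184.7] 0.81 [605.2 195.4   0. ]
side [200. 452. 474.]
mark [157.6 234.4] 0.61 [630.3 158.6  89. ]
knob [228.8 260.5] 0.82 [473.7 152.  105. ]
panel [149.8 276.2] 0.62 [603.1 208.8  45. ]
stand [158.4 293.5] 0.61 [599.6 202.6   0. ]
```

View pics/a.png

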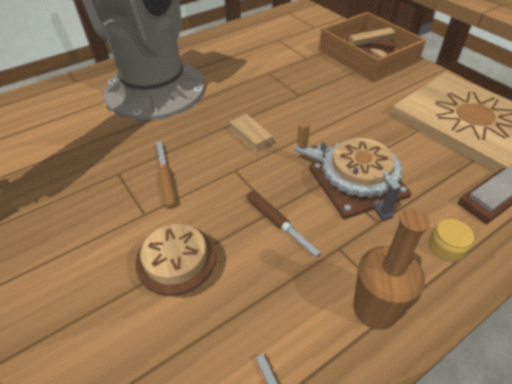

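View pics/b.png

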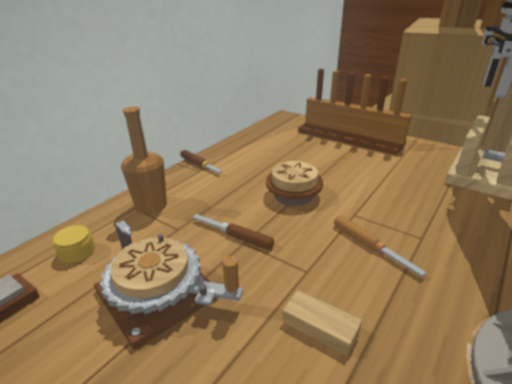

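The scene view shows the stand near (360,175), with the knob at (304,132) and the pointer post at about (388,195). The side view shows the peg at (160,238), the pointer at (122,232) and the knob at (230,268). The network results agree with both views. I'll zoom in for the pointer direction.

```bash
python3 - <<'E'
import cv2,numpy as np
a=cv2.imread("pics/a.png")[120:220,300:420];b=cv2.imread("pics/b.png")[205:325,95:215]
a=cv2.resize(a[:, :],None,fx=3.3,fy=3.3,interpolation=2);b=cv2.resize(b,None,fx=3.3,fy=3.3,interpolation=2)
a=cv2.copyMakeBorder(a,0,b.shape[0]-a.shape[0],0,0,0)
cv2.imwrite("pics/c.png",np.hstack([a,b]))
E
```

```text
(no output)
```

View pics/c.png

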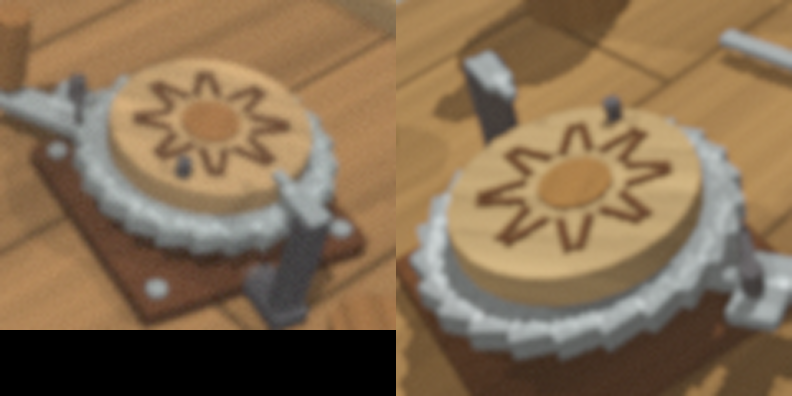

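```bash
python3 - <<'E'
from h import *
P={"scene":dict(tip=(385.2,173.3),out=(395.5,186),peg=(355.5,168.5),cen=(363.6,156.7)),"side":dict(tip=(130.2,232.3),out=(117.4,223.2),peg=(160.5,235.9),cen=(149.2,260.2))}
Z=dict(tip=95,out=96,peg=89,cen=77)
for n in P:
    c=camera(n);p={k:atz(c,v,Z[k])[:2] for k,v in P[n].items()}
    for k in p:
        d=p[k]-p["cen"];print(n,k,p[k].round(1),np.hypot(*d).round(1),np.degrees(np.arctan2(d[1],d[0])).round(1))
E
```

```text
scene tip [673.4 185.2] 71.6 -13.9
scene out [707.9 174.8] 107.6 -14.8
scene peg [627.2 154.4] 53.3 -64.0
scene cen [603.9 202.3] 0.0 0.0
side tip [667.8 186.4] 67.4 -14.5
side out [707.7 183.4] 107.1 -10.7
side peg [622.8 158.5] 49.2 -65.6
side cen [602.5 203.3] 0.0 0.0
```

Request:
arm_command(motion=[0.2, -1, 0, 0, 0.2, -1, 0, 0, 0.2, -1, 0, 0, 0.2, -1, 0, 0, 0.2, -1, 0, 0, 0.2, -1, 0, 0, 0.2, -1, 0, 0, 0.2, -1, 0, 0, 0.2, -1, 0, 0, 0.2, -1, 0, 0])

```text
clock: 1.6
tool_pos: [174.6, -225.2, 205.4]
eef_rot: [[0.931, 0.366, 0.0], [0.366, -0.931, -0.001], [-0.0, 0.001, -1.0]]
ft_force: [1.2, 0.1, 1.3]
grip_width: 93.9
finger_force: 0.0
```

Request:
arm_command(motion=[1, 0, 0, 0, 1, 0, 0, 0, 1, 0, 0, 0, 1, 0, 0, 0, 1, 0, 0, 0, 1, 0, 0, 0])

```text
clock: 2.2
tool_pos: [400.0, -137.9, 205.7]
eef_rot: [[0.931, 0.366, 0.001], [0.366, -0.931, -0.0], [0.001, 0.0, -1.0]]
ft_force: [0.4, -0.6, -0.2]
grip_width: 94.1
finger_force: 0.0
```

```bash
python3 -c "
from plant import *
s=get_state();print(s['joints'],s['tool_pos'])"
```

```text
[ 0.64925895  0.03090771 -0.47216933  2.11397893  0.01678814  0.99935759
 -1.02804135] [ 399.98562257 -137.94497709  205.72876966]
```

Request:
arm_command(motion=[0.55, -0.755, 0, 0, 0.55, -0.755, 0, 0, 0.55, -0.755, 0, 0, 0.55, -0.755, 0, 0, 0.55, -0.755, 0, 0, 0.55, -0.755, 0, 0, 0.55, -0.755, 0, 0, 0.55, -0.755, 0, 0])

```text
clock: 3.0
tool_pos: [474.1, 151.9, 205.8]
eef_rot: [[0.931, 0.366, 0.001], [0.366, -0.931, -0.0], [0.001, 0.0, -1.0]]
ft_force: [0.4, -1.4, 0.7]
grip_width: 93.5
finger_force: 0.0
```

Request:
arm_command(motion=[0, 0, 0, -1, 0, 0, 0, -1, 0, 0, 0, -1, 0, 0, 0, -1, 0, 0, 0, -1, 0, 0, 0, -1, 0, 0, 0, -1, 0, 0, 0, -1, 0, 0, 0, -1, 0, 0, 0, -1])

```text
clock: 4.0
tool_pos: [473.9, 150.4, 205.6]
eef_rot: [[-0.204, 0.979, 0.0], [0.979, 0.204, -0.0], [-0.0, 0.0, -1.0]]
ft_force: [0.1, -0.1, -0.4]
grip_width: 93.8
finger_force: 0.0
```

Request:
arm_command(motion=[0, 0, 0, -1, 0, 0, 0, -1, 0, 0, 0, -1, 0, 0, 0, -1, 0, 0, 0, -1, 0, 0, 0, -1, 0, 0, 0, -1, 0, 0, 0, -1, 0, 0, 0, -1, 0, 0, 0, -1])

```text
clock: 5.0
tool_pos: [473.9, 150.3, 205.6]
eef_rot: [[-1.0, -0.031, 0.0], [-0.031, 1.0, -0.0], [-0.0, -0.0, -1.0]]
ft_force: [-0.2, 0.6, -0.4]
grip_width: 94.0
finger_force: 0.0
```

```bash
python3 - <<'E'
from h import *
s=get_state();print(np.round(s['joints'],2),s['tool_pos'],np.round(s["eef_rot"],3).tolist())
c=camera("wrist");save(c,"w1.png");print(mark_of("wrist","knob")[:2],boxes_of("wrist","knob")[:1],c["mtx"])
def fray(c,uv):
    K=np.array(c["mtx"]);d=(np.array(uv)-K[:2,2])/[K[0,0],K[1,1]];r=np.hypot(*d)
    v=np.append(d/r*np.sin(r),np.cos(r));return np.array(c["orientation"])@v
for t,z in(("knob",105),("mark",89),("panel",45)):
    for m in mark_of("wrist",t)[:1]:
        v=fray(c,m["xy"]);e=np.array(c["eye"]);print(t,(e+v*(z-e[2])/v[2]).round(1),m)
E
cat >> h.py <<'E'
def wz(c,uv,z):
    K=np.array(c["mtx"]);d=(np.array(uv)-K[:2,2])/[K[0,0],K[1,1]];r=np.hypot(*d)
    v=np.array(c["orientation"])@np.append(d/r*np.sin(r),np.cos(r));e=np.array(c["eye"]);return e+v*(z-e[2])/v[2]
E
```

```text
[ 0.57  0.33 -1.18  1.95  0.34  1.09  0.85] [473.87647362 150.34875109 205.55846211] [[-1.0, -0.031, 0.0], [-0.031, 1.0, -0.0], [-0.0, -0.0, -1.0]]
[{'xy': [252.7, 189.0], 'p': 0.86}] [{'extent': [243.2, 162.5, 292.4, 226.2], 'p': 0.94}] [[297.31863964   0.         255.11254034]
 [  0.         297.31863964 190.63873848]
 [  0.           0.           1.        ]]
knob [472.  147.8 105. ] {'xy': [252.7, 189.0], 'p': 0.86}
mark [623.2 158.4  89. ] {'xy': [258.1, 303.5], 'p': 0.66}
panel [602.9 201.3  45. ] {'xy': [290.4, 271.8], 'p': 0.9}
```

Request:
arm_command(motion=[0, 0, 0, -1, 0, 0, 0.5, -1, 0, 0, 1, 0, 0, 0, 1, 0, 0, 0, 0.8, 0, 0, 0, 0.35, 0])

```text
clock: 5.9
tool_pos: [472.5, 150.2, 57.1]
eef_rot: [[-0.954, -0.299, -0.003], [-0.299, 0.954, -0.0], [0.003, 0.0, -1.0]]
ft_force: [-0.6, -0.5, 0.4]
grip_width: 93.8
finger_force: 0.0
```

Request:
arm_command(motion=[0, 0, 0, 0, 0, 0, 0, 0, 0, 0, 0, 0, 0, 0, 0, 0, 0, 0, 0, 0, 0, 0, 0, 0], claw=0.35)

```text
clock: 6.5
tool_pos: [474.1, 150.4, 59.9]
eef_rot: [[-0.954, -0.3, 0.001], [-0.3, 0.954, -0.0], [-0.001, -0.0, -1.0]]
ft_force: [-0.2, -0.1, -0.6]
grip_width: 49.4
finger_force: 0.0
```

```bash
python3 - <<'E'
from h import *
s=get_state();print(np.round(s['joints'],2),s['tool_pos'],np.round(s["eef_rot"],3).tolist())
c=camera("wrist");save(c,"w2.png")
for t,z in(("knob",105),("mark",89),("panel",45)):
    for m in mark_of("wrist",t)[:1]:print(t,wz(c,m["xy"],z).round(1),m)
E
```

```text
[ 0.39  0.53 -1.02  2.08  0.61  0.86  0.89] [474.08038166 150.38714876  59.92490964] [[-0.954, -0.3, 0.001], [-0.3, 0.954, -0.0], [-0.001, -0.0, -1.0]]
knob [473.9 149.3 105. ] {'xy': [253.5, 269.6], 'p': 0.77}
panel [601.2 203.7  45. ] {'xy': [269.0, 357.7], 'p': 0.74}
```

View pics/w2.png

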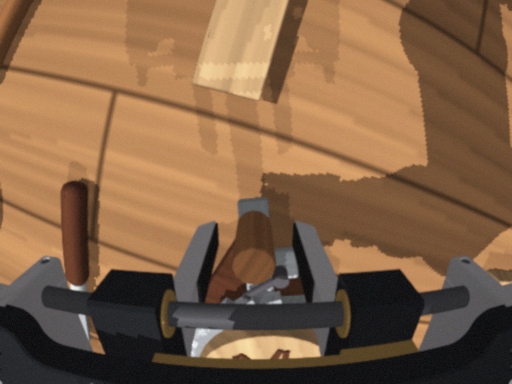

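The fisheye view shows the knob at (254,255), standing between the two fingers, with the wheel at the bottom of the picture. The knob is straddled cleanly, so I'll start the loose back swing.

Request:
arm_command(motion=[0, 0.1, 0, 0.25, 0, 0.1, 0, 0.2, 0, 0.166, 0, 0.3, 0.01, 0.366, 0, 0.75, 0.01, 0.366, 0, 0.75, 0.01, 0.366, 0, 0.75, 0.01, 0.366, 0, 0.75])

```text
clock: 7.4
tool_pos: [465.6, 223.0, 59.4]
eef_rot: [[-0.975, 0.221, -0.0], [0.221, 0.975, -0.0], [0.0, -0.0, -1.0]]
ft_force: [0.1, -1.2, -0.5]
grip_width: 33.0
finger_force: 0.5
```

```bash
cat >> h.py <<'E'
C=np.array([603,202.5])
def rep():
    s=get_state();p=np.array(s["tool_pos"])[:2]-C;R=np.array(s["eef_rot"]);a=np.degrees(np.arctan2(p[1],p[0]))
    print("t",s["clock"],"q",np.round(s['joints'],2),"r",np.hypot(*p).round(1),"ang",a.round(1),"tooly+90",np.degrees(np.arctan2(R[1,1],R[0,1])).round(1)+90,"F",np.round(s["ft_force"],1),"z",s["tool_pos"][2],"w",s["grip_width"])
def see(names=("scene","side")):
    for n in names:
        c=camera(n);w=wz if n=="wrist" else atz
        for t,z in(("mark",89),("knob",105)):
            for m in mark_of(n,t)[:1]:
                q=w(c,m["xy"],z);d=q[:2]-C;print(n,t,m["p"],q.round(1),np.hypot(*d).round(1),np.degrees(np.arctan2(d[1],d[0])).round(1))
E
python3 -c "
from h import *
rep();see()"
```

```text
t 7.4 q [ 0.15  0.51 -0.89  2.04  0.53  0.84  0.3 ] r 138.9 ang 171.5 tooly+90 167.2 F [ 0.1 -1.2 -0.5] z 59.44019672582031 w 32.95601755276207
scene mark 0.78 [621.8 155.9  89. ] 50.2 -68.0
scene knob 0.85 [465.4 213.5 105. ] 138.1 175.4
side mark 0.75 [629.9 151.8  89. ] 57.4 -62.1
side knob 0.91 [462.4 224.3 105. ] 142.3 171.2
```

Request:
arm_command(motion=[0.02, 0.366, 0, 0.75, 0.02, 0.366, 0, 0.75, 0.02, 0.366, 0, 0.75, 0.01, 0.366, 0, 0.75, 0.01, 0.366, 0, 0.75, 0.01, 0.366, 0, 0.75, 0.01, 0.366, 0, 0.75, 0.01, 0.366, 0, 0.75])

```text
clock: 8.5
tool_pos: [525.3, 319.0, 59.2]
eef_rot: [[-0.489, 0.872, -0.001], [0.872, 0.489, -0.001], [-0.0, -0.001, -1.0]]
ft_force: [-1.0, -0.8, 0.4]
grip_width: 33.0
finger_force: 0.6
```

```bash
python3 -c "
from h import *
rep();see()"
```

```text
t 8.5 q [-0.15  0.58 -0.66  1.83  0.44  0.89 -0.51] r 140.0 ang 123.7 tooly+90 119.3 F [-1.  -0.8  0.4] z 59.24289129870041 w 32.97696366084106
scene mark 0.81 [626.4 152.3  89. ] 55.4 -65.0
scene knob 0.64 [535.5 307.1 105. ] 124.5 122.9
side mark 0.67 [624.7 156.1  89. ] 51.2 -64.9
side knob 0.69 [523.6 321.4 105. ] 143.0 123.7
```

Request:
arm_command(motion=[0, 0.122, 0, 0.25, 0, 0.122, 0, 0.25, 0, 0.122, 0, 0.25, 0, 0.122, 0, 0.25])

```text
clock: 9.2
tool_pos: [542.7, 328.6, 59.5]
eef_rot: [[-0.363, 0.932, -0.0], [0.932, 0.363, 0.0], [0.0, -0.0, -1.0]]
ft_force: [-1.0, 0.4, 0.8]
grip_width: 32.7
finger_force: 0.6
```

Request:
arm_command(motion=[0, 0.06, 0, 0.12, 0, 0.06, 0, 0.12, 0, 0.06, 0, 0.12, 0, 0.06, 0, 0.12])

```text
clock: 9.6
tool_pos: [548.5, 330.4, 59.1]
eef_rot: [[-0.302, 0.953, -0.005], [0.953, 0.302, -0.004], [-0.002, -0.006, -1.0]]
ft_force: [-29.1, -14.4, 23.8]
grip_width: 33.6
finger_force: 16.1
```

Request:
arm_command(motion=[0, 0.06, 0, 0.12, 0, 0.06, 0, 0.12])

```text
clock: 9.8
tool_pos: [548.9, 329.9, 58.8]
eef_rot: [[-0.271, 0.962, -0.012], [0.963, 0.271, -0.009], [-0.005, -0.014, -1.0]]
ft_force: [-55.1, -27.7, 45.8]
grip_width: 33.8
finger_force: 30.0
```

```bash
python3 -c "
from h import *
rep();see()"
```

```text
t 9.8 q [-0.21  0.6  -0.59  1.76  0.41  0.92 -0.7 ] r 138.4 ang 113.0 tooly+90 105.7 F [-55.1 -27.7  45.8] z 58.79055814513106 w 33.81519768268568
scene mark 0.89 [620.1 159.4  89. ] 46.4 -68.3
scene knob 0.92 [545.1 323.8 105. ] 134.5 115.5
side mark 0.71 [623.2 161.1  89. ] 46.1 -64.0
side knob 0.71 [542.5 333.6 105. ] 144.4 114.8
```

The loose swing has reached its clockwise stop: the force rose at 115°, as the geometry predicts, and the peg hasn't moved. Next is the forward swing.

Request:
arm_command(motion=[0, -0.1, 0, -0.9, 0, -0.2, 0, -0.3, 0, -0.2, 0, -0.4, 0, -0.244, 0, -0.5, 0, -0.244, 0, -0.5, 0, -0.244, 0, -0.5, 0, -0.244, 0, -0.5])

```text
clock: 10.8
tool_pos: [505.9, 303.2, 59.7]
eef_rot: [[-0.703, 0.712, 0.001], [0.712, 0.703, 0.0], [-0.0, 0.001, -1.0]]
ft_force: [3.2, -0.5, -0.6]
grip_width: 33.1
finger_force: 1.2
```

```bash
python3 -c "
from h import *
rep();see()"
```

```text
t 10.8 q [-0.09  0.56 -0.73  1.89  0.48  0.88 -0.28] r 139.9 ang 134.0 tooly+90 134.6 F [ 3.2 -0.5 -0.6] z 59.687326268779785 w 33.10822693979527
scene mark 0.64 [635.3 154.7  89. ] 57.7 -55.9
scene knob 0.9 [514.6 308.  105. ] 137.6 130.0
side mark 0.7 [632.1 160.5  89. ] 51.1 -55.2
side knob 0.81 [504.7 307.6 105. ] 143.9 133.1
```

Request:
arm_command(motion=[-0.01, -0.244, 0, -0.5, -0.01, -0.244, 0, -0.5, -0.01, -0.244, 0, -0.5, -0.01, -0.244, 0, -0.5, -0.01, -0.244, 0, -0.5, -0.01, -0.244, 0, -0.5, -0.01, -0.244, 0, -0.5, 0, -0.12, 0, -0.25])

```text
clock: 11.9
tool_pos: [469.0, 241.1, 59.6]
eef_rot: [[-0.964, 0.265, 0.0], [0.265, 0.964, 0.001], [0.0, 0.001, -1.0]]
ft_force: [-1.4, 2.1, -1.3]
grip_width: 32.7
finger_force: 1.3
```

```bash
python3 - <<'E'
from h import *
rep();see()
a=camera("scene")["color"][135:205,335:415];b=camera("side")["color"][205:285,95:205]
f=lambda i,k:cv2.resize(i,None,fx=k,fy=k,interpolation=2)
a=f(a,5);b=f(b,3.5);print(a.shape,b.shape);a=cv2.copyMakeBorder(a,0,max(0,b.shape[0]-a.shape[0]),0,0,0)[:b.shape[0] if 0 else None]
b=cv2.copyMakeBorder(b,0,a.shape[0]-b.shape[0],0,0,0);save({"color":np.hstack([a,b])},"d.png")
E
```

```text
t 11.9 q [ 0.11  0.52 -0.88  2.02  0.53  0.85  0.23] r 139.4 ang 163.9 tooly+90 164.6 F [-1.4  2.1 -1.3] z 59.62090510792334 w 32.660684538608436
scene mark 0.74 [651.5 177.8  89. ] 54.4 -27.0
scene knob 0.66 [478.6 244.6 105. ] 131.3 161.3
side mark 0.9 [655.6 183.4  89. ] 55.9 -20.0
side knob 0.6 [465.4 248.4 105. ] 145.1 161.5
(350, 400, 3) (280, 385, 3)
```

View pics/d.png

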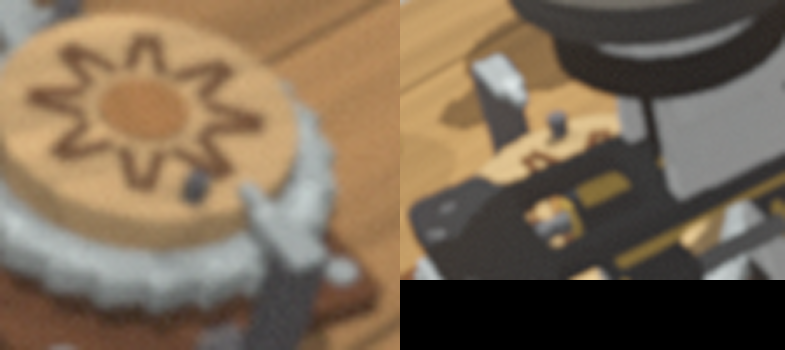

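```bash
python3 - <<'E'
from h import *
P={"scene":dict(tip=(384,172.6),out=(397,185.4),peg=(374.6,170.2),cen=(363.6,156.4)),"side":dict(tip=(129.3,232.4),out=(120.1,222.1),peg=(139.6,238.1))}
Z=dict(tip=96,out=96,peg=89,cen=77)
for n in P:
    c=camera(n)
    for k,v in P[n].items():
        q=atz(c,v,Z[k])[:2];d=q-C;print(n,k,q.round(1),np.hypot(*d).round(1),np.degrees(np.arctan2(d[1],d[0])).round(1))
    # predicted pixels of finger line and peg for candidate angles
    R=np.array(c["orientation"]);K=np.array(c["mtx"])
    def pr(p): v=K@(R.T@(np.array(p)-c["eye"]));return (v[:2]/v[2]).round(1)
    for a in(-10,-14,-18):
        u=np.array([np.cos(np.radians(a)),np.sin(np.radians(a))]);print(a,"tip",pr([*(C+66*u),96]),"out",pr([*(C+110*u),96]),"foot",pr([*(C+104*u),18]),"peg",pr([*(C+52*u),89]))
    h=[pr([*(C+113.1*np.array([np.cos(t),np.sin(t)])),18]) for t in np.radians(-14+45+90*np.arange(4))];print("base corners",np.array(h).tolist())
E
```

```text
scene tip [671.4 183.8] 70.9 -15.3
scene out [708.5 178.2] 108.2 -13.0
scene peg [652.1 180.7] 53.8 -24.0
scene cen [603.2 203. ] 0.5 62.2
-10 tip [385.4 170. ] out [400.2 185.1] foot [388.5 210.3] peg [380.1 168.1]
-14 tip [383.3 170.7] out [396.7 186.3] foot [385.4 211.4] peg [378.5 168.6]
-18 tip [381.2 171.3] out [393.  187.4] foot [382.2 212.4] peg [376.8 169.1]
base corners [[412.3, 192.1], [370.9, 145.1], [308.6, 162.8], [343.8, 214.3]]
side tip [667.6 188.2] 66.2 -12.5
side out [706.5 178.5] 106.2 -13.0
side peg [648.2 183.3] 49.1 -23.0
-10 tip [127.8 233.2] out [116.2 222.5] foot [126.9 256.7] peg [132.6 239.9]
-14 tip [130.3 232. ] out [120.2 220.8] foot [130.4 254.9] peg [134.5 239. ]
-18 tip [132.8 231. ] out [124.3 219.2] foot [134.  253.3] peg [136.5 238.2]
base corners [[93.0, 282.1], [130.9, 342.8], [220.0, 288.7], [173.4, 243.2]]
```

The peg is at about -23.5° and the pointer at about -13.5°, so roughly 10° remain. I'll move 8° and look again.

Request:
arm_command(motion=[-0.01, -0.18, 0, -0.4, -0.01, -0.18, 0, -0.4, 0, -0.12, 0, -0.2, 0, 0, 0, 0])

```text
clock: 12.8
tool_pos: [465.6, 221.6, 59.5]
eef_rot: [[-0.991, 0.13, -0.0], [0.13, 0.991, 0.0], [0.0, 0.0, -1.0]]
ft_force: [-0.2, -0.0, -0.6]
grip_width: 32.9
finger_force: 0.0
```

```bash
python3 - <<'E'
from h import *
rep();see()
a=camera("scene")["color"][140:200,345:410];b=camera("side")["color"][210:260,100:165]
f=lambda i,k:cv2.resize(i,None,fx=k,fy=k,interpolation=2)
a=f(a,6);b=f(b,6)
b=cv2.copyMakeBorder(b,0,a.shape[0]-b.shape[0],0,0,0);save({"color":np.hstack([a,b])},"e.png")
E
```

```text
t 12.8 q [ 0.17  0.51 -0.91  2.04  0.55  0.84  0.38] r 138.7 ang 172.1 tooly+90 172.5 F [-0.2 -0.  -0.6] z 59.49696114229207 w 32.94363636256215
scene mark 0.77 [653.2 188.8  89. ] 52.1 -15.3
scene knob 0.89 [479.2 216.9 105. ] 124.7 173.4
side mark 0.71 [646.9 188.3  89. ] 46.2 -17.9
side knob 0.6 [460.7 230.2 105. ] 145.0 169.0
```

View pics/e.png

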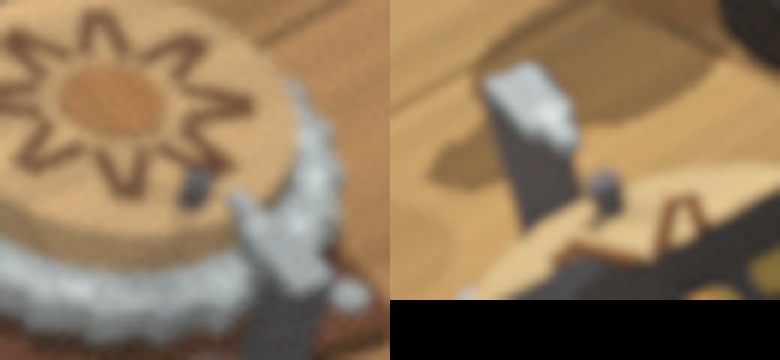

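Request:
arm_command(motion=[0, -0.05, 0, -0.1, 0, -0.05, 0, -0.1, 0, 0, 0, 0, 0, 0, 0, 0])

```text
clock: 13.6
tool_pos: [465.1, 217.8, 59.5]
eef_rot: [[-0.995, 0.103, -0.0], [0.103, 0.995, 0.0], [0.0, 0.0, -1.0]]
ft_force: [-0.1, 0.1, 1.2]
grip_width: 32.8
finger_force: 0.5
```

```bash
python3 - <<'E'
from h import *
rep();see()
E
```

```text
t 13.6 q [ 0.18  0.51 -0.92  2.05  0.55  0.84  0.41] r 138.8 ang 173.7 tooly+90 174.1 F [-0.1  0.1  1.2] z 59.53220777805983 w 32.763593163313715
scene mark 0.74 [651.6 182.3  89. ] 52.6 -22.6
scene knob 0.92 [470.8 224.  105. ] 133.9 170.7
side mark 0.84 [653.1 187.7  89. ] 52.3 -16.5
side knob 0.69 [461.8 220.4 105. ] 142.3 172.8
```

Request:
arm_command(motion=[0, 0, 0, 0, 0, 0, 0, 0, 0, 0, 0, 0, 0, 0, 0, 0, 0, 0, 0, 0], claw=0.8)

```text
clock: 14.4
tool_pos: [465.1, 217.9, 59.5]
eef_rot: [[-0.995, 0.103, 0.0], [0.103, 0.995, 0.0], [-0.0, 0.0, -1.0]]
ft_force: [-0.5, 0.8, 0.9]
grip_width: 69.5
finger_force: 0.0
```

Request:
arm_command(motion=[0, 0, -0.5, 0, 0, 0, -1, 0, 0, 0, -1, 0, 0, 0, -1, 0, 0, -0.7, -0.5, 0, 0, -1, 0, 0, 0, -1, 0, 0, 0, -1, 0, 0, 0, -1, 0, 0, 0, -0.5, 0, 0])

```text
clock: 15.4
tool_pos: [443.1, 7.7, 219.4]
eef_rot: [[-0.994, 0.106, -0.0], [0.106, 0.994, -0.001], [0.0, -0.001, -1.0]]
ft_force: [-1.0, 1.0, -0.7]
grip_width: 75.1
finger_force: 0.0
```

```bash
python3 - <<'E'
from h import *
rep();see()
A=np.mean([camera("scene")["color"].astype(float) for _ in range(5)],0).astype(np.uint8);B=np.mean([camera("side")["color"].astype(float) for _ in range(5)],0).astype(np.uint8)
a=A[140:200,345:410];b=B[210:270,100:165]
f=lambda i,k:cv2.resize(i,None,fx=k,fy=k,interpolation=2)
save({"color":np.hstack([f(a,6),f(b,6)])},"f.png")
E
```

```text
t 15.4 q [ 0.85  0.12 -1.06  2.04  0.12  1.05  1.2 ] r 252.0 ang -129.4 tooly+90 173.9 F [-1.   1.  -0.7] z 219.4342546375473 w 75.10290750791438
scene mark 0.88 [653.4 193.2  89. ] 51.2 -10.4
side mark 0.66 [659.6 186.8  89. ] 58.7 -15.5
```

View pics/f.png

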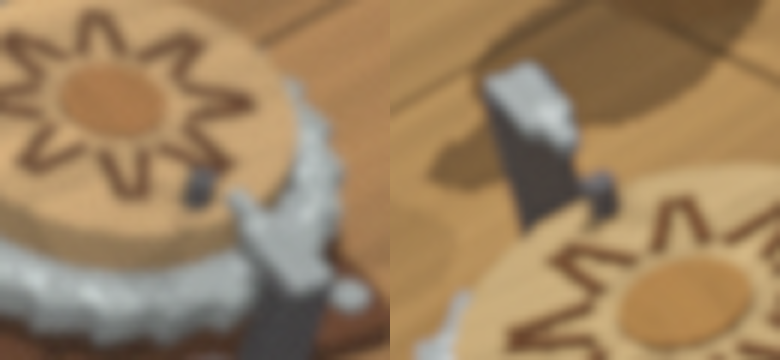

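```bash
python3 - <<'E'
from h import *
ang=lambda d:np.degrees(np.arctan2(d[1],d[0])).round(1)
c=camera("scene");B=[atz(c,p,20)[:2] for p in((317.3,165.5),(347.6,207.3),(403,189.1))]
print("bolts",np.round(B,1).tolist(),"edges",ang(B[0]-B[1]),ang(B[2]-B[1]),"centre",((B[0]+B[2])/2).round(1), [np.hypot(*(B[i]-B[1])).round(1) for i in(0,2)], "diag",ang(B[2]-B[0]))
P={"scene":dict(hub=(363.8,156.7),peg=(379.2,169.7),tip=(384.3,172.2)),"side":dict(hub=(149.3,260.3),peg=(135,240.2),tip=(129.6,232.8))}
for n in P:
    c=camera(n);q={k:atz(c,v,dict(hub=77,peg=89,tip=96)[k])[:2] for k,v in P[n].items()}
    for k in("peg","tip"): d=q[k]-q["hub"];print(n,k,np.hypot(*d).round(1),ang(d))
    print(q["hub"].round(1))
E
```

```text
bolts [[525.5, 152.7], [653.4, 122.8], [684.0, 250.0]] edges 166.8 76.5 centre [604.8 201.4] [np.float64(131.3), np.float64(130.9)] diag 31.5
scene peg 54.0 -14.9
scene tip 69.1 -14.7
[604.1 202.6]
side peg 49.4 -13.9
side tip 65.7 -13.0
[602.2 203.4]
```

```bash
python3 -c "
from plant import *
print(finish_job())"
```

```text
the job is handed in; nothing more can be done
None
```

I swung the ratchet lever back to its stop, then forward until the peg lined up with the pointer (within about 1° by my measurements). I then released the lever, moved the arm clear without touching the panel and handed the job in at about 16 s; no verdict came back.

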